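# Put the garlic press back into its fitted case

## Robot

A 6-joint arm with a two-finger parallel gripper is mounted at the origin on a cart in front of the work surface, level with it; the furniture and walls round the work are solid. World frame = base frame: x ahead of the robot, y to its left, z up, the work surface at z = 0. Lengths are in m, angles in rad, forces in N, time in s.
With the tool pointing down it reaches from about 0.35 to 0.8 m from the base axis. Payload 7.3 kg.
Tool frame: the origin (TCP) lies on the centre line of the jaws, within the pads' length; the fingertips stand 14 mm ahead of it and the grasp point (between the pads) lies 5 mm behind it; z points along the fingers, y is the line along which they close (so a half turn about z gives the same grasp; the last joint's range is limited). The gripper opens to 85 mm and grips with 20 to 120 N. Pads are 22 mm wide; open, the fingers measure 114 mm over their backs; the gripper's body (76 mm by 85 mm) begins 54 mm behind the grasp point. The pads swing forward as they close: fully open they stand 13 mm farther back than shut.
Start: joints at [1.169, 0.342, 1.524, -0, 1.275, -0.146], TCP at [0.133, 0.508, 0.245] pointing down, gripper open.
Joint ranges: [-2.53, 2.53], [-0.77, 2.02], [0.04, 2.7], [-1, 4.14], [0.28, 2.66], [-3.11, 3.11]. Speed limits (rad/s): [2.57, 2.57, 3.14, 3.14, 3.14, 3.14].

## Interface

Orientations are given as a unit quaternion [x, y, z, w].
In Python, from cell import robot, eyes, job gives the robot as it stands.
- The arm moves only by the tool carry_out, never from a script. Its argument "increments" is a list that holds one entry, the list of rows, each a list of 7 numbers: the shift along the tool's x, y, z scaled (see below), then the turn, a rotation vector about the tool's x, y, z scaled (see below), then the finger opening in mm, from 0 to 85.4. In form: [[[x, y, z, rx, ry, rz, gripper], ...]]. A call has 1 to 20 rows; each row shifts and turns the commanded pose from where the row before left it, along the tool's axes as they then stand; what a row does not reach is not made up. The controller multiplies each number of a shift by 1 m and each number of a turn by 0.12 rad. A row lasts 1/12 s, in which the tool goes at most 41.7 mm and 7.16 degrees, less where a joint would pass 70% of its speed; a pose out of reach is approached as far as the arm can. A call with a number of a shift or a turn outside -1 to 1 is refused whole. A call with a gripper value outside its range is refused whole. The fingers move at their own pace and stop on an object; "force" is the grip in N (left out, the last holds). Time passes only in rows, so rows that do not move let the fingers close. It gives the time, the measured TCP pose, the force, the opening and the grip force at its end, in the units of the state.
- robot.observe(): the state, without advancing time (a new reading comes with each control period).
- eyes.grab_frame(name): name is "scene" or "top" or "wrist"; returns a dict with "image" (420x560x3 uint8, blue, green, red), "mtx" (3x3 intrinsics, pixels), "origin" and "orientation" of the camera in the world. Camera axes: x right, y down, z forward; pixel columns grow to the right and rows downward; lengths in m; the calibration is good to about 2 mm. A picture is of the moment at which its call begins. There is no depth.
- job.finish_job(): hands the job in; it is judged then, once.
The state is a dict: "t": time; "joints": joint angles; "dq": joint speeds; "tau": joint torques, N m; "ee_pos": TCP position; "eef_rot": TCP orientation; "wrist_force": force on the tool from outside, world axes, zero at the start; "torque": the same for the moment, N m; "gripper_width": finger opening in m; "grip_force": force on a finger pad.
Only numpy, scipy, OpenCV 4.12 (cv2) and the standard library are available. Lean on these libraries where they do the work, as an engineer would, in place of code of your own. Each camera call takes 0.05 s, during which the arm holds its last target. There are 200 camera calls.

## Task

Put the garlic press away: lay it the right way round in its cut-out in the foam of the open tool case, press it down until it sits fully home, flush with the foam along its whole length, and then shut the lid of the case completely. Leave the garlic bulb, the lime and the mug where they are.

Things in the scene. Friction and masses are not known exactly. Their poses are not given: they have to be found in the camera images.
- press_grip (a point): The garlic press: loose, lying flat on the wooden chopping board, plain cast aluminium, 164 mm long, 28 mm thick, 0.2-0.33 kg; y along it to the nose, z up. This is where to grasp it: on the plain straight handle (26 mm wide), centre line, half-way up (14 mm over the underside), 8 mm to the heel side of mid-length.
- press_nose (a point): Point on the press's top face, centre line, 78 mm from press_grip towards the nose (hinge end) and 14 mm above it. A 26 mm wide arm with round ends runs the whole length; a chamber (rounded square) 46 mm wide, 24 mm high sits across it nearer the nose, from 16 to 68 mm past press_grip. Lower edges bevelled 4 mm.
- press_heel (a point): Point on the press's top face, centre line, 62 mm from press_grip towards the heel (free end of the handle) and 14 mm above it.
- kit_case: Black tool case, fixed, lid open: 170 mm (its x, about to the robot's right, where the hinge is) by 250 mm (its y, about away from the robot); origin at the centre of its underside. Rim 39 mm, dark grey foam face 35 mm above the worktop. Three cut-outs run along y: the empty one farthest from the hinge is for the press; a bottle opener and a peeler lie fixed and flush in the others.
- pocket_nose (a point): Where press_nose lies once the press is home: level with the foam face, on the empty cut-out's centre line (45 mm to the case's -x of its centre), 70 mm to the case's +y of its middle. The cut-out is 28 mm deep with a light grey floor and follows the press's outline with 1.5 mm to spare all round: one way round fits.
- pocket_heel (a point): Where press_heel lies once home: 140 mm to the case's -y of pocket_nose. Springy foam lips in the cut-out's side walls, widest 13 mm below the face, hold the press up about 8 to 16 mm deep; pressing it past them to the floor takes some 7 to 16 N at each end in turn, and it then stays. A thumb cut opens the handle's side away from the hinge.
- lid (a joint): Angle of the case's lid, rad: 0 shut on the rim, 1.45 to 1.65 at the start (standing upright at the case's right side). Stiff hinge: it stays at any angle; 1 to 4 N near its free edge moves it, all the way down.
- lid_hinge (a point): Middle of the lid's hinge line, on the rim at the case's right (+x) side, 39 mm above the worktop; the line runs along the case's y. The lid is a plate 170 mm deep from here to its free edge, 250 mm wide, 6 mm thick.
- lid_push (a point): Point on the lid's outer (back) face, in the middle of its width, 140 mm from the hinge line. Its frame is the lid's: -x from hinge to free edge, z out of the outer face.
- garlic_mid (a point): Centre of the garlic bulb, 56 mm, loose, on the chopping board's far right part.
- lime_mid (a point): Centre of the lime, 52 mm, loose, on the chopping board beside the garlic bulb.
- mug_mid (a point): Centre of the body of the grey mug, 86 mm across, 59 mm high, on the worktop in front of the sink, left of the case.
- board: The wooden chopping board, 230 mm (its x) by 340 mm (its y), 22 mm thick, fixed, lying on the cold hob; origin at the centre of its underside, 6 mm above the worktop.

How it is judged:
By the outcome, as a careful person would: the job done as asked, in the order asked, and still so for the second after the job is handed in, with the robot touching nothing.
It also fails if it takes over 62 s, if anything falls off the work surface, if the arm or the gripper's body presses on something with over 40 N, if the wrist force passes 120 N, or if a joint passes its speed limit or range.

## Working session

There is one attempt and no reset: what is moved stays moved. The work goes in short steps, Python scripts to look and compute and a tool call to move; the robot and the scene stay as the last step left them, time stands still between calls to the robot, and variables do not carry over. Pictures are saved under pics/ and viewed, at most 10 in all, crops included, and the job is handed in when it is done.

Besides the shell and the picture viewer there is one more tool, called after "Request:" as name(argument=value, ...) on one line, values as JSON. carry_out: Moves the arm, as the interface text tells. Shifts and turns lie within -1 to 1; 1 stands for 1 m of shift or 0.12 rad of turn. Its arguments: {"type":"object","properties":{"increments":{"type":"array","items":{"type":"array","items":{"type":"array","items":{"type":"number"}}}},"force":{"type":"number"}},"required":["increments"]}

```bash
mkdir -p pics; ls; python3 - <<'E'
from cell import robot, eyes
import cv2, numpy as np
np.set_printoptions(precision=4,suppress=True)
for n in ["scene","top"]:
    f=eyes.grab_frame(n); cv2.imwrite(f"pics/{n}0.png",f["image"]); print(n,f["mtx"],f["origin"],f["orientation"])
s=robot.observe(); print(s)
E
```

```text
pics
scene [[456.9458   0.     274.2945]
 [  0.     456.9458 210.1554]
 [  0.       0.       1.    ]] [-0.1184 -1.0619  1.1996] [ 0.8825 -0.2801  0.1104 -0.3613]
top [[448.6171   0.     275.816 ]
 [  0.     448.6171 214.128 ]
 [  0.       0.       1.    ]] [ 0.4089 -0.136   1.2665] [-0.7061  0.7074 -0.0268  0.0182]
{'t': 0.1, 'joints': array([ 1.169 ,  0.3427,  1.5249, -0.    ,  1.2754, -0.146 ]), 'dq': array([-0.0014, -0.0016, -0.0031, -0.0002,  0.0013,  0.0002]), 'tau': array([  0.0026, -43.4458, -24.6494,  -0.0001,   0.0047,   0.    ]), 'ee_pos': array([0.1327, 0.5076, 0.2447]), 'eef_rot': array([ 0.1276,  0.9918, -0.0007, -0.0002]), 'wrist_force': array([ 0.0754,  0.0519, -0.4951]), 'torque': array([ 0.0244, -0.0183,  0.0069]), 'grip_force': 0.0, 'gripper_width': 0.08521575207019251}
```

View pics/scene0.png

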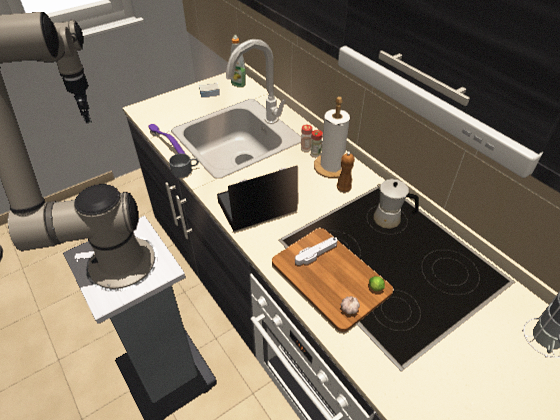

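View pics/top0.png

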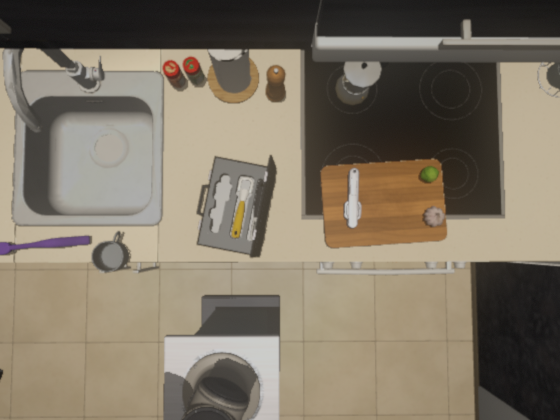

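The top view shows the press at about (353,200), upright in the image with the chamber end lower. The case is around (233,205), its empty cut-out at about (221,203), and the lid stands at its right. I'll enlarge both.

```bash
python3 - <<'E'
import cv2
im=cv2.imread("pics/top0.png")[145:265,190:390]
im=cv2.convertScaleAbs(im,alpha=1.5,beta=10)
cv2.imwrite("pics/crop0.png",cv2.resize(im,None,fx=4,fy=4,interpolation=cv2.INTER_CUBIC))
E
```

```text
(no output)
```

View pics/crop0.png

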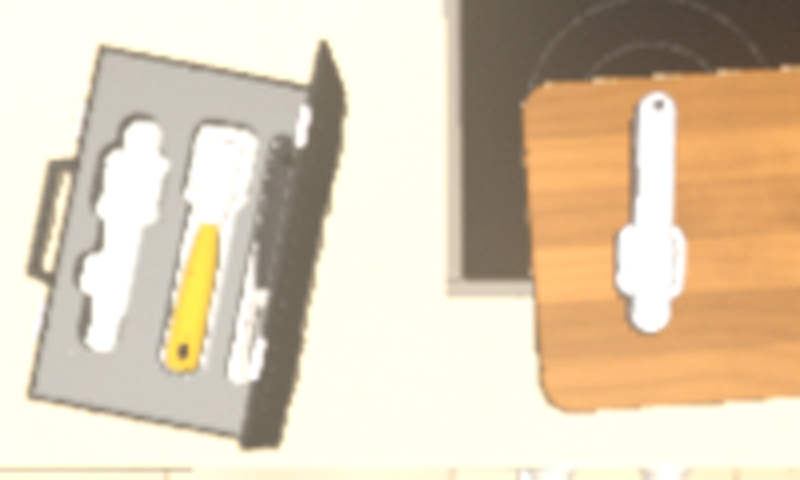

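```bash
cat > h.py <<'E'
from cell import robot, eyes
import cv2, numpy as np
from scipy.spatial.transform import Rotation as R
np.set_printoptions(precision=4,suppress=True)
def w(f,uv,z):
    "pixels -> world points on plane z"
    uv=np.atleast_2d(uv).astype(float); r=np.c_[uv,np.ones(len(uv))]@np.linalg.inv(f["mtx"]).T
    r=r@R.from_quat(f["orientation"]).as_matrix().T; o=np.array(f["origin"])
    return o+r*((z-o[2])/r[:,2:])
def px(f,p):
    c=(np.atleast_2d(p)-f["origin"])@R.from_quat(f["orientation"]).as_matrix()@np.array(f["mtx"]).T
    return c[:,:2]/c[:,2:]
def go(s,p,xdeg=None):
    "shift in tool axes, turn about tool z (units of .12) to bring TCP to p and tool x to world yaw xdeg (tool down)"
    Q=R.from_quat(s["eef_rot"]); out=Q.inv().apply(np.array(p)-s["ee_pos"]); x=Q.as_matrix()[:,0]
    a=np.degrees(np.arctan2(x[1],x[0])); t=None
    if xdeg is not None: t=-np.radians(xdeg-a)/.12
    return out,a,t
E
python3 - <<'E'
from h import *
f=eyes.grab_frame("top")
c=lambda l:(np.array(l)+.5)/4-.5+[190,145]
def rep(n,P):
    d=P[1]-P[0]; print(n,P[:,:2].round(4).tolist(),"len",np.linalg.norm(d).round(4),"yaw",np.degrees(np.arctan2(d[1],d[0])).round(2))
rep("press heel->nose",w(f,c([(658,93),(650,332)]),.056))
rep("pocket heel->nose",w(f,c([(100,350),(143,117)]),.035))
rep("case LL->UL",w(f,c([(30,398),(100,46)]),.039))
rep("case LL->LR",w(f,c([(30,398),(245,438)]),.039))
E
```

```text
press heel->nose [[0.6121, -0.3647], [0.4491, -0.3571]] len 0.1632 yaw 177.33
pocket heel->nose [[0.4382, 0.0167], [0.599, -0.0119]] len 0.1633 yaw -10.09
case LL->UL [[0.4055, 0.0636], [0.6478, 0.0176]] len 0.2466 yaw -10.76
case LL->LR [[0.4055, 0.0636], [0.378, -0.0828]] len 0.149 yaw -100.64
```

Request:
carry_out(increments=[[[-0.032, -0.0181, -0.0013, 0, 0, 0, 85], [-0.032, -0.0181, -0.0013, 0, 0, 0, 85], [-0.032, -0.0181, -0.0013, 0, 0, 0, 85], [-0.032, -0.0181, -0.0013, 0, 0, 0, 85], [-0.032, -0.0181, -0.0013, 0, 0, 0, 85], [-0.032, -0.0181, -0.0013, 0, 0, 0, 85], [-0.032, -0.0181, -0.0013, 0, 0, 0, 85], [-0.032, -0.0181, -0.0013, 0, 0, 0, 85], [-0.032, -0.0181, -0.0013, 0, 0, 0, 85], [-0.032, -0.0181, -0.0013, 0, 0, 0, 85], [-0.032, -0.0181, -0.0013, 0, 0, 0, 85], [-0.032, -0.0181, -0.0013, 0, 0, 0, 85], [-0.0142, -0.0325, 0, 0, 0, 0, 85], [-0.0142, -0.0325, 0, 0, 0, 0, 85], [-0.0142, -0.0325, 0, 0, 0, 0, 85], [-0.0142, -0.0325, 0, 0, 0, 0, 85], [-0.0142, -0.0325, 0, 0, 0, 0, 85], [-0.0142, -0.0325, 0, 0, 0, 0, 85], [-0.0142, -0.0325, 0, 0, 0, 0, 85], [-0.0142, -0.0325, 0, 0, 0, 0, 85]]])

```text
t: 1.82
ee_pos: [0.4933, -0.0814, 0.2608]
eef_rot: [0.128, 0.992, 0.0, -0.0]
wrist_force: [0.5, 0.5, 0.1]
gripper_width: 0.085
grip_force: 0.0
```

Request:
carry_out(increments=[[[-0.0142, -0.0325, 0, 0, 0, 0, 85], [-0.0142, -0.0325, 0, 0, 0, 0, 85], [-0.0142, -0.0325, 0, 0, 0, 0, 85], [-0.0142, -0.0325, 0, 0, 0, 0, 85], [-0.0142, -0.0325, 0, 0, 0, 0, 85], [-0.0142, -0.0325, 0, 0, 0, 0, 85], [-0.0142, -0.0325, 0, 0, 0, 0, 85], [-0.0142, -0.0325, 0, 0, 0, 0, 85], [0, 0, 0.03, 0, 0, -0.87, 85], [0, 0, 0.03, 0, 0, -0.87, 85], [0, 0, 0, 0, 0, 0, 85]]])

```text
t: 2.73
ee_pos: [0.5349, -0.3587, 0.1938]
eef_rot: [0.022, 1.0, 0.004, -0.005]
wrist_force: [-0.8, 0.1, -1.0]
gripper_width: 0.0848
grip_force: 0.0
```

```bash
python3 - <<'E'
from h import *
s=robot.observe(); print(s["t"],s["joints"],s["ee_pos"])
f=eyes.grab_frame("wrist"); cv2.imwrite("pics/w1.png",f["image"]); print(f["origin"])
print(go(s,[.5382,-.3612,.12],177.3)); print(px(f,[[.5382,-.3612,.042]]))
E
```

```text
2.7333 [-0.7096  0.6084  1.2295  0.0001  1.3161 -2.2358] [ 0.5349 -0.3587  0.1938]
[ 0.4524 -0.3551  0.3237]
(array([-0.0041, -0.003 ,  0.0737]), np.float64(177.447038777766), np.float64(0.02138592333437435))
[[272.7481 202.5791]]
```

View pics/w1.png

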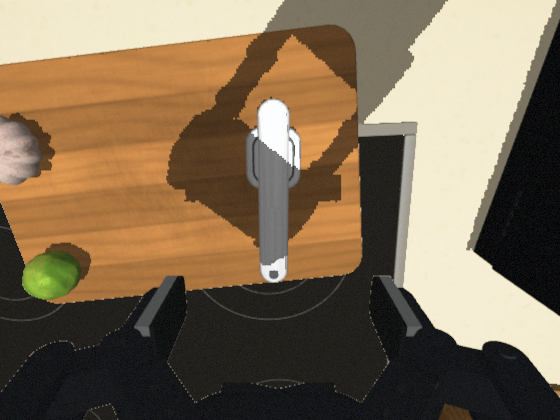

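The wrist view shows the press from its nose end (273,99) to its heel end (273,282), clear between the open fingers.

```bash
python3 - <<'E'
from h import *
f=eyes.grab_frame("wrist"); s=robot.observe()
P=w(f,[(273.5,282),(273,99)],.056); d=P[1]-P[0];L=np.linalg.norm(d);d/=L; yaw=np.degrees(np.arctan2(d[1],d[0]))
g=P.mean(0)-.008*d; print(P,L,yaw,"grip",g); g[2]=.053
print(s["ee_pos"],go(s,g,yaw))
# camera in tool frame for later
print(R.from_quat(s["eef_rot"]).inv().apply(f["origin"]-s["ee_pos"]))
E
```

```text
[[ 0.615  -0.3652  0.056 ]
 [ 0.4514 -0.3567  0.056 ]] 0.16382782594248585 177.01526674187323 grip [ 0.5412 -0.3614  0.056 ]
[ 0.5372 -0.3595  0.2001] (array([-0.0044, -0.002 ,  0.1471]), np.float64(177.12400800673282), np.float64(0.015815775871525266))
[ 0.0845  0.0009 -0.1265]
```

Request:
carry_out(increments=[[[-0.004, -0.002, 0.025, 0, 0, 0, 60], [0, 0, 0.025, 0, 0, 0, 60], [0, 0, 0.025, 0, 0, 0, 60], [0, 0, 0.025, 0, 0, 0, 60], [0, 0, 0.025, 0, 0, 0, 60], [0, 0, 0.014, 0, 0, 0, 60], [0, 0, 0.008, 0, 0, 0, 60], [0, 0, 0, 0, 0, 0, 60], [0, 0, 0, 0, 0, 0, 10], [0, 0, 0, 0, 0, 0, 10], [0, 0, 0, 0, 0, 0, 10], [0, 0, 0, 0, 0, 0, 10], [0, 0, 0, 0, 0, 0, 10], [0, 0, 0, 0, 0, 0, 10], [0, 0, 0, 0, 0, 0, 10]]], force=60)

```text
t: 4.08
ee_pos: [0.5425, -0.3629, 0.0562]
eef_rot: [0.024, 1.0, -0.001, 0.002]
wrist_force: [-0.4, 0.7, 6.7]
gripper_width: 0.0244
grip_force: 61.1
```

Request:
carry_out(increments=[[[0, 0, -0.015, 0, 0, 0, 10], [0, 0, -0.025, 0, 0, 0, 10], [0, 0, -0.035, 0, 0, 0, 10], [0, 0, -0.035, 0, 0, 0, 10], [0, 0, -0.035, 0, 0, 0, 10], [0, 0, -0.035, 0, 0, 0, 10], [0, 0, -0.035, 0, 0, 0, 10], [0, 0, -0.02, 0, 0, 0, 10], [0, 0, 0, 0, 0, 0, 10], [0, 0, 0, 0, 0, 0, 10]]])

```text
t: 4.92
ee_pos: [0.5416, -0.3622, 0.29]
eef_rot: [0.024, 1.0, -0.001, 0.001]
wrist_force: [0.3, 0.2, -3.2]
gripper_width: 0.0241
grip_force: 60.1
```

```bash
python3 - <<'E'
from h import *
s=robot.observe(); print(s["wrist_force"],s["torque"],s["gripper_width"],s["grip_force"])
f=eyes.grab_frame("wrist"); cv2.imwrite("pics/w2.png",f["image"])
d=np.array([np.cos(np.radians(-10.5)),np.sin(np.radians(-10.5)),0])
g=w(eyes.grab_frame("top"),[[0,0]],0) # dummy
heel=np.array([.4382,.0167,0]);nose=np.array([.599,-.0119,0]); g=(heel+nose)/2-.008*d
print("target grip",g); g[2]=.285
print(s["ee_pos"],go(s,g,-10.5))
E
```

```text
[ 0.3318  0.2207 -3.1565] [-0.0168 -0.0476 -0.0354] 0.024109552136810566 60.07825490087271
target grip [0.5107 0.0039 0.    ]
[ 0.5416 -0.3622  0.29  ] (array([0.0481, 0.3642, 0.0043]), np.float64(177.29971679159547), np.float64(27.314361602718524))
```

View pics/w2.png

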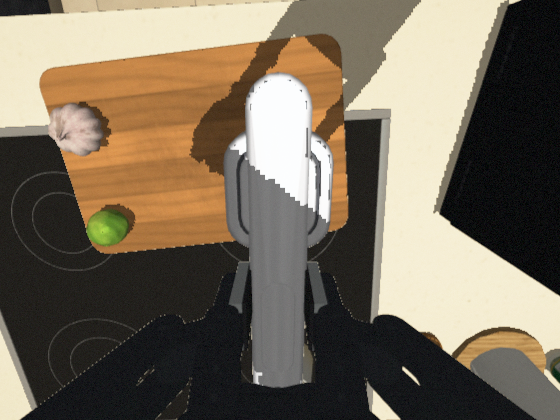

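Request:
carry_out(increments=[[[0.0048, 0.0364, 0, 0, 0, 0, 10], [0.0048, 0.0364, 0, 0, 0, 0, 10], [0.0048, 0.0364, 0, 0, 0, 0, 10], [0.0048, 0.0364, 0, 0, 0, 0, 10], [0.0048, 0.0364, 0, 0, 0, 0, 10], [0.0048, 0.0364, 0, 0, 0, 0, 10], [0.0048, 0.0364, 0, 0, 0, 0, 10], [0.0048, 0.0364, 0, 0, 0, 0, 10], [0.0048, 0.0364, 0, 0, 0, 0, 10], [0.0048, 0.0364, 0, 0, 0, 0, 10], [0, 0, 0, 0, 0, 1, 10], [0, 0, 0, 0, 0, 1, 10], [0, 0, 0, 0, 0, 1, 10], [0, 0, 0, 0, 0, 1, 10], [0, 0, 0, 0, 0, 1, 10], [0, 0, 0, 0, 0, 1, 10], [0, 0, 0, 0, 0, 1, 10], [0, 0, 0, 0, 0, 1, 10], [0, 0, 0, 0, 0, 1, 10], [0, 0, 0, 0, 0, 1, 10]]])

```text
t: 6.68
ee_pos: [0.5097, 0.0038, 0.2867]
eef_rot: [0.586, 0.81, -0.001, -0.002]
wrist_force: [0.0, 0.0, -2.3]
gripper_width: 0.024
grip_force: 60.3
```

Request:
carry_out(increments=[[[0, 0, 0, 0, 0, 1, 10], [0, 0, 0, 0, 0, 1, 10], [0, 0, 0, 0, 0, 1, 10], [0, 0, 0, 0, 0, 1, 10], [0, 0, 0, 0, 0, 1, 10], [0, 0, 0, 0, 0, 1, 10], [0, 0, 0, 0, 0, 1, 10], [0, 0, 0, 0, 0, 1, 10], [0, 0, 0, 0, 0, 1, 10], [0, 0, 0, 0, 0, 1, 10], [0, 0, 0, 0, 0, 1, 10], [0, 0, 0, 0, 0, 1, 10], [0, 0, 0, 0, 0, 1, 10], [0, 0, 0, 0, 0, 1, 10], [0, 0, 0, 0, 0, 1, 10], [0, 0, 0, 0, 0, 1, 10], [0, 0, 0, 0, 0, 1, 10], [0, 0, 0, 0, 0, 0.3, 10], [0, 0, 0, 0, 0, 0, 10], [0, 0, 0, 0, 0, 0, 10]]])

```text
t: 8.35
ee_pos: [0.51, 0.0038, 0.2873]
eef_rot: [0.996, -0.09, -0.002, -0.0]
wrist_force: [0.0, -0.0, -1.8]
gripper_width: 0.0244
grip_force: 60.3
```

```bash
python3 - <<'E'
from h import *
s=robot.observe(); print(s["joints"],s["ee_pos"],go(s,[.5107,.0039,.2],-10.5))
E
```

```text
[-0.1429  0.2857  1.4872  0.0001  1.3719  1.6078] [0.51   0.0038 0.2873] (array([ 0.001 , -0.0002,  0.0873]), np.float64(-10.307181056584447), np.float64(0.028044378523483633))
```

Request:
carry_out(increments=[[[-0.006, -0.03, 0.04, 0, 0, 0.03, 10], [-0.006, -0.03, 0.04, 0, 0, 0, 10], [0, 0, 0.007, 0, 0, 0, 10], [0, 0, 0, 0, 0, 0, 10], [0, 0, 0, 0, 0, 0, 10]]])

```text
t: 8.77
ee_pos: [0.51, 0.0542, 0.2156]
eef_rot: [0.996, -0.092, -0.0, 0.0]
wrist_force: [0.1, -0.1, -0.7]
gripper_width: 0.0245
grip_force: 60.4
```

```bash
python3 - <<'E'
from h import *
f=eyes.grab_frame("wrist"); s=robot.observe(); print(s["ee_pos"],s["eef_rot"])
im=cv2.convertScaleAbs(f["image"],alpha=1.4,beta=15)
cv2.imwrite("pics/w3.png",cv2.resize(im,(800,600),interpolation=cv2.INTER_CUBIC))
np.savez("w3.npz",**f,s=s["ee_pos"],q=s["eef_rot"])
E
```

```text
[0.5106 0.0538 0.2165] [ 0.9957 -0.0921  0.0007  0.0001]
```

View pics/w3.png

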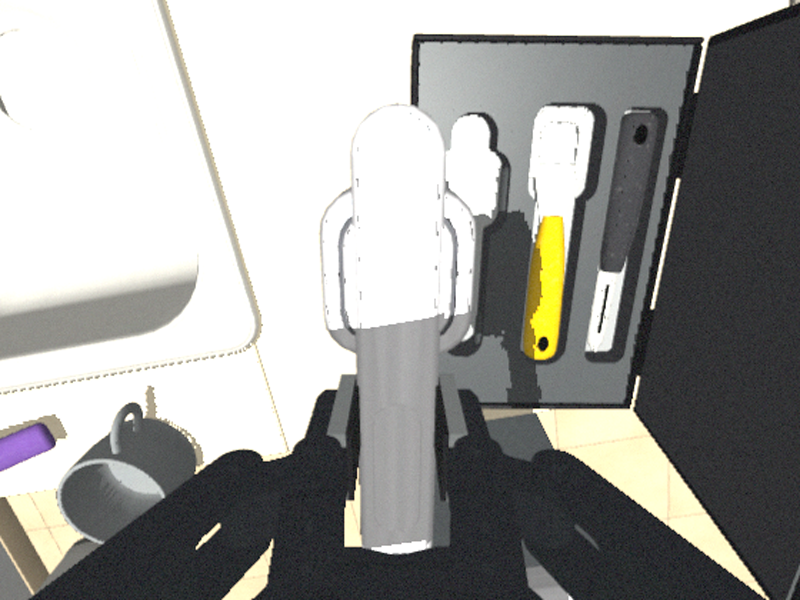

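The press is held nose up in the image. The case rim corners are at about (415,36), (703,39) and (631,407), and the pocket's nose end is at about (473,110) in this 800×600 picture.

```bash
python3 - <<'E'
from h import *
f=dict(np.load("w3.npz")); 
k=lambda l:(np.array(l)+.5)*.7-.5
C=w(f,k([(415,36),(703,39),(631,407)]),.039); print(C)
for a,b in((0,1),(2,1)):
    d=C[b]-C[a]; print(np.linalg.norm(d),np.degrees(np.arctan2(d[1],d[0])))
y=(C[1]-C[2])/np.linalg.norm(C[1]-C[2]); x=np.array([y[1],-y[0],0]); ctr=(C[0]+C[2])/2
print("ctr",ctr,"pocket_nose",ctr-.045*x+.07*y)
P=w(f,k([(473,112)]),.035); print("pocket nose end",P,"-> nose pt",P-.0135*y)
Z=f["s"][2]+.003  # press top estimate
print("pic nose end in tool frame", R.from_quat(f["q"]).inv().apply(w(f,k([(398,104),(398,560)]),Z)-f["s"]))
im=cv2.convertScaleAbs(f["image"][15:165,275:495],alpha=2.0,beta=0)
cv2.imwrite("pics/w3c.png",cv2.resize(im,None,fx=3.6,fy=3.6,interpolation=cv2.INTER_CUBIC))
E
```

```text
[[ 0.6475  0.0188  0.039 ]
 [ 0.6153 -0.1454  0.039 ]
 [ 0.374  -0.0991  0.039 ]]
0.16736017941680156 -101.09848788979596
0.24571742240383168 -10.860966589443628
ctr [ 0.5107 -0.0401  0.039 ] pocket_nose [ 0.5879 -0.0091  0.039 ]
pocket nose end [[ 0.6008 -0.0095  0.035 ]] -> nose pt [[ 0.5876 -0.007   0.035 ]]
pic nose end in tool frame [[ 0.0925 -0.001  -0.0029]
 [-0.0558 -0.0009 -0.0031]]
```

View pics/w3c.png

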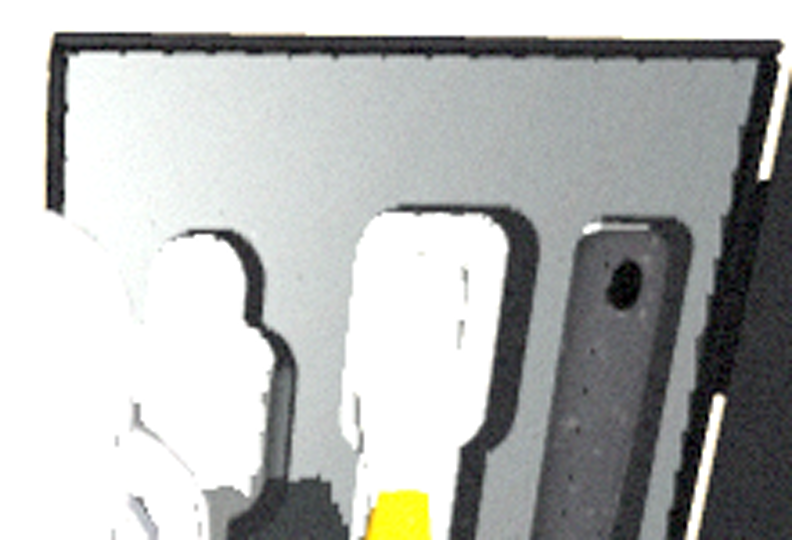

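The enlarged crop shows the pocket's nose arc: its apex is at (209,229), and its sides are at x=150 and x=268 at row 290.

```bash
python3 - <<'E'
from h import *
f=dict(np.load("w3.npz")); s=robot.observe()
c=lambda l:(np.array(l)+.5)/3.6-.5+[275,15]
k=lambda l:(np.array(l)+.5)*.7-.5
P=w(f,c([(209,229),(209,290),(150,290),(268,290)]),.035); print(P)
y=np.array([np.cos(np.radians(-10.8)),np.sin(np.radians(-10.8)),0]); x=np.array([y[1],-y[0],0])
print("width",(P[3]-P[2])@x, "pocket_nose est",P[0]-.0135*y)
N=R.from_quat(f["q"]).inv().apply(w(f,k([(398,104),(352,170),(444,170)]),f["s"][2])-f["s"]); print("press nose in tool",N)
end=P[0]-.0015*y
for nx,ny in ((N[0,0],N[0,1]),(.0913,0)):
    t=end-nx*y-ny*x; t[2]=.10; print("TCP target",t,go(s,t,-10.8))
E
```

```text
[[ 0.6006 -0.011   0.035 ]
 [ 0.5866 -0.0092  0.035 ]
 [ 0.5893  0.0052  0.035 ]
 [ 0.5839 -0.0236  0.035 ]]
width 0.029342860478810177 pocket_nose est [ 0.5873 -0.0085  0.035 ]
press nose in tool [[ 0.0927 -0.001   0.0001]
 [ 0.0766 -0.0132  0.0001]
 [ 0.0766  0.0113  0.0001]]
TCP target [0.5078 0.0057 0.1   ] (array([0.0059, 0.0478, 0.1165]), np.float64(-10.571080494359183), np.float64(0.033294992462249984))
TCP target [0.5094 0.0064 0.1   ] (array([0.0074, 0.0469, 0.1165]), np.float64(-10.571080494359183), np.float64(0.033294992462249984))
```

Request:
carry_out(increments=[[[0.0035, 0.0235, 0.02, 0, 0, 0.03, 10], [0.003, 0.024, 0.03, 0, 0, 0, 10], [0, 0, 0.04, 0, 0, 0, 10], [0, 0, 0.035, 0, 0, 0, 10], [0, 0, 0.01, 0, 0, 0, 10], [0, 0, 0, 0, 0, 0, 10], [0, 0, 0, 0, 0, 0, 10], [0, 0, 0, 0, 0, 0, 10]]])

```text
t: 9.48
ee_pos: [0.5095, 0.0062, 0.0832]
eef_rot: [0.996, -0.094, 0.002, 0.0]
wrist_force: [-0.1, -0.2, -2.0]
gripper_width: 0.0246
grip_force: 60.4
```

```bash
python3 - <<'E'
from h import *
s=robot.observe(); print(s["ee_pos"],s["wrist_force"],s["torque"],go(s,[.5084,.006,.06],-10.8))
E
```

```text
[0.5095 0.0062 0.0832] [-0.1186 -0.1844 -1.9961] [0.0316 0.0813 0.0248] (array([-0.0011,  0.0004,  0.0232]), np.float64(-10.79407287241283), np.float64(0.0008620657631826538))
```

Request:
carry_out(increments=[[[-0.0008, 0, 0.005, 0, 0, 0, 10], [0, 0, 0.005, 0, 0, 0, 10], [0, 0, 0.005, 0, 0, 0, 10], [0, 0, 0.004, 0, 0, 0, 10], [0, 0, 0.003, 0, 0, 0, 10], [0, 0, 0.003, 0, 0, 0, 10], [0, 0, 0, 0, 0, 0, 10], [0, 0, 0, 0, 0, 0, 10]]])

```text
t: 10.15
ee_pos: [0.5066, 0.0067, 0.0555]
eef_rot: [0.996, -0.094, -0.0, -0.0]
wrist_force: [-0.2, -0.3, -2.5]
gripper_width: 0.024
grip_force: 60.4
```

Request:
carry_out(increments=[[[0, 0, 0.002, 0, 0, 0, 10], [0, 0, 0.001, 0, 0, 0, 10], [0, 0, 0.001, 0, 0, 0, 10], [0, 0, 0.001, 0, 0, 0, 10], [0, 0, 0.001, 0, 0, 0, 10], [0, 0, 0, 0, 0, 0, 10]]])

```text
t: 10.65
ee_pos: [0.5069, 0.0064, 0.05]
eef_rot: [0.996, -0.094, 0.0, 0.0]
wrist_force: [-0.6, -2.4, 1.8]
gripper_width: 0.0239
grip_force: 60.9
```

Request:
carry_out(increments=[[[0, 0, 0, 0, 0, 0, 30], [0, 0, 0, 0, 0, 0, 50], [0, 0, 0, 0, 0, 0, 50], [0, 0, 0, 0, 0, 0, 50], [0, 0, 0, 0, 0, 0, 50], [0, 0, -0.02, 0, 0, 0, 50], [0, 0, -0.03, 0, 0, 0, 50], [0, 0, -0.035, 0, 0, 0, 50], [-0.03, 0, -0.03, 0, 0, 0, 50], [-0.03, 0, -0.02, 0, 0, 0, 50], [-0.02, 0, 0, 0, 0, 0, 50], [0, 0, 0, 0, 0, 0, 50], [0, 0, 0, 0, 0, 0, 50]]])

```text
t: 11.73
ee_pos: [0.4283, 0.0217, 0.1847]
eef_rot: [0.996, -0.094, 0.001, -0.0]
wrist_force: [0.0, 1.1, -0.2]
gripper_width: 0.05
grip_force: 0.0
```

```bash
python3 - <<'E'
from h import *
f=eyes.grab_frame("wrist"); s=robot.observe(); print(s["ee_pos"],s["eef_rot"],s["wrist_force"])
im=cv2.convertScaleAbs(f["image"],alpha=1.2,beta=15)
cv2.imwrite("pics/w4.png",cv2.resize(im,(800,600),interpolation=cv2.INTER_CUBIC))
np.savez("w4.npz",**f,s=s["ee_pos"],q=s["eef_rot"])
E
```

```text
[0.4291 0.0215 0.1844] [ 0.9956 -0.0941  0.0006 -0.    ] [-0.0433 -0.2522 -0.5966]
```

View pics/w4.png

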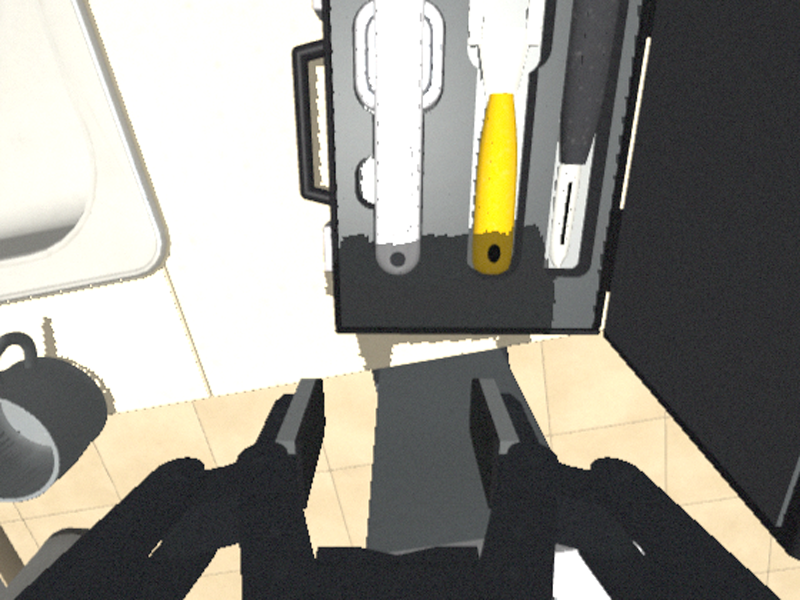

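The press lies the right way round in the cut-out, with its heel end at (397,273), and it is held up by the lips. Next I push the heel down with closed fingertips.

Request:
carry_out(increments=[[[0.01, 0, 0.02, 0, 0, 0, 0], [0.011, 0, 0.03, 0, 0, 0, 0], [0, 0, 0.03, 0, 0, 0, 0], [0, 0, 0.025, 0, 0, 0, 0], [0, 0, 0.01, 0, 0, 0, 0], [0, 0, 0, 0, 0, 0, 0], [0, 0, 0, 0, 0, 0, 0], [0, 0, 0.003, 0, 0, 0, 0], [0, 0, 0.003, 0, 0, 0, 0], [0, 0, 0.003, 0, 0, 0, 0], [0, 0, 0.003, 0, 0, 0, 0], [0, 0, 0, 0, 0, 0, 0]]])

```text
t: 12.78
ee_pos: [0.4495, 0.0176, 0.0575]
eef_rot: [0.996, -0.094, 0.001, -0.0]
wrist_force: [-0.0, 1.0, -0.3]
gripper_width: 0.0001
grip_force: 0.0
```

Request:
carry_out(increments=[[[0, 0, 0.002, 0, 0, 0, 0], [0, 0, 0.002, 0, 0, 0, 0], [0, 0, 0.002, 0, 0, 0, 0], [0, 0, 0, 0, 0, 0, 0]]])

```text
t: 13.12
ee_pos: [0.4491, 0.0177, 0.0513]
eef_rot: [0.996, -0.094, -0.0, -0.0]
wrist_force: [-0.9, 1.4, 1.0]
gripper_width: -0.0002
grip_force: 0.6
```

Request:
carry_out(increments=[[[0, 0, 0.002, 0, 0, 0, 0], [0, 0, 0.002, 0, 0, 0, 0], [0, 0, 0, 0, 0, 0, 0]]])

```text
t: 13.37
ee_pos: [0.452, 0.0174, 0.0491]
eef_rot: [0.996, -0.094, 0.003, -0.0]
wrist_force: [0.6, 0.3, 14.9]
gripper_width: 0.0
grip_force: 7.5
```

Request:
carry_out(increments=[[[0, 0, 0.002, 0, 0, 0, 0], [0, 0, 0.002, 0, 0, 0, 0], [0, 0, 0, 0, 0, 0, 0]]])

```text
t: 13.62
ee_pos: [0.4524, 0.0173, 0.0486]
eef_rot: [0.996, -0.094, 0.005, 0.0]
wrist_force: [-12.5, 1.1, 60.9]
gripper_width: 0.0001
grip_force: 30.7
```

Request:
carry_out(increments=[[[0, 0, -0.01, 0, 0, 0, 0], [0, 0, -0.035, 0, 0, 0, 0], [0.035, 0, 0, 0, 0, 0, 0], [0.035, 0, 0, 0, 0, 0, 0], [0.035, 0, 0, 0, 0, 0, 0], [0.033, 0, 0, 0, 0, 0, 0], [0, 0, 0, 0, 0, 0, 0], [0, 0, 0.01, 0, 0, 0, 0], [0, 0, 0.008, 0, 0, 0, 0], [0, 0, 0.003, 0, 0, 0, 0], [0, 0, 0, 0, 0, 0, 0]]])

```text
t: 14.53
ee_pos: [0.5829, -0.0078, 0.0656]
eef_rot: [0.996, -0.094, -0.002, -0.0]
wrist_force: [-1.0, 0.3, -0.2]
gripper_width: -0.0002
grip_force: 0.0
```

Request:
carry_out(increments=[[[0, 0, 0.003, 0, 0, 0, 0], [0, 0, 0.003, 0, 0, 0, 0], [0, 0, 0, 0, 0, 0, 0]]])

```text
t: 14.78
ee_pos: [0.5844, -0.0081, 0.0608]
eef_rot: [0.996, -0.094, -0.0, -0.0]
wrist_force: [0.5, -0.1, -0.7]
gripper_width: 0.0003
grip_force: 0.0
```

Request:
carry_out(increments=[[[0.002, 0, 0.002, 0, 0, 0, 0], [0, 0, 0.002, 0, 0, 0, 0], [0, 0, 0.002, 0, 0, 0, 0], [0, 0, 0, 0, 0, 0, 0]]])

```text
t: 15.12
ee_pos: [0.5866, -0.0086, 0.0547]
eef_rot: [0.996, -0.094, -0.0, -0.0]
wrist_force: [-0.2, 1.0, -0.0]
gripper_width: 0.0003
grip_force: 0.0
```

Request:
carry_out(increments=[[[0, 0, 0.002, 0, 0, 0, 0], [0, 0, 0.002, 0, 0, 0, 0], [0, 0, 0, 0, 0, 0, 0]]])

```text
t: 15.37
ee_pos: [0.587, -0.0087, 0.0511]
eef_rot: [0.996, -0.094, 0.0, -0.0]
wrist_force: [-0.0, 0.2, 0.3]
gripper_width: 0.0002
grip_force: 0.1
```

Request:
carry_out(increments=[[[0, 0, 0.0015, 0, 0, 0, 0], [0, 0, 0.0015, 0, 0, 0, 0], [0, 0, 0, 0, 0, 0, 0]]])

```text
t: 15.62
ee_pos: [0.5872, -0.0087, 0.049]
eef_rot: [0.996, -0.094, 0.001, 0.0]
wrist_force: [-0.8, -0.2, 7.5]
gripper_width: 0.0002
grip_force: 4.1
```

Request:
carry_out(increments=[[[0, 0, 0.0015, 0, 0, 0, 0], [0, 0, 0.001, 0, 0, 0, 0], [0, 0, 0, 0, 0, 0, 0]]])

```text
t: 15.87
ee_pos: [0.5873, -0.0087, 0.0489]
eef_rot: [0.996, -0.094, 0.001, 0.0]
wrist_force: [-8.7, 0.8, 26.0]
gripper_width: 0.0002
grip_force: 12.9
```

Request:
carry_out(increments=[[[0, 0, -0.01, 0, 0, 0, 0], [0, 0, -0.035, 0, 0, 0, 0], [-0.02, 0, -0.035, 0, 0, 0, 0], [-0.03, 0, -0.025, 0, 0, 0, 0], [-0.035, 0, -0.02, 0, 0, 0, 0], [-0.035, 0, -0.02, 0, 0, 0, 0], [-0.02, 0, 0, 0, 0, 0, 0], [0, 0, 0, 0, 0, 0, 0], [0, 0, 0, 0, 0, 0, 0]]])

```text
t: 16.62
ee_pos: [0.4489, 0.0178, 0.1912]
eef_rot: [0.996, -0.094, 0.001, -0.0]
wrist_force: [-0.5, -0.3, 0.3]
gripper_width: 0.0001
grip_force: 0.0
```

```bash
python3 - <<'E'
from h import *
f=eyes.grab_frame("wrist"); s=robot.observe(); print(s["ee_pos"],s["eef_rot"],s["wrist_force"])
u=px(f,[[.5873,-.0085,.035],[.4498,.0177,.035]]); print(u)
a=int(u[:,0].mean())-65; b=int(u[:,1].min())-35
im=cv2.convertScaleAbs(f["image"][max(b,0):max(b,0)+290,a:a+200],alpha=.9,beta=10); print(a,b)
w_=cv2.resize(im,None,fx=2,fy=2,interpolation=cv2.INTER_CUBIC)
g=eyes.grab_frame("scene"); v=px(g,[[.52,.0,.035]])[0].astype(int); print(v)
sc=cv2.resize(g["image"][v[1]-45:v[1]+50,v[0]-40:v[0]+50],None,fx=4.2,fy=4.2,interpolation=cv2.INTER_CUBIC)
H=max(w_.shape[0],sc.shape[0]); P=lambda i:cv2.copyMakeBorder(i,0,H-i.shape[0],0,0,cv2.BORDER_CONSTANT)
o=np.hstack([P(w_),P(sc)]); print(o.shape); cv2.imwrite("pics/w5.png",o); np.savez("w5.npz",**f)
E
```

```text
[0.4497 0.0176 0.1909] [ 0.9956 -0.0941  0.0005 -0.    ] [ 0.9476 -0.8327 -0.2562]
[[278.8255  21.1469]
 [278.8027 195.5048]]
213 -14
[253 191]
(580, 778, 3)
```

View pics/w5.png

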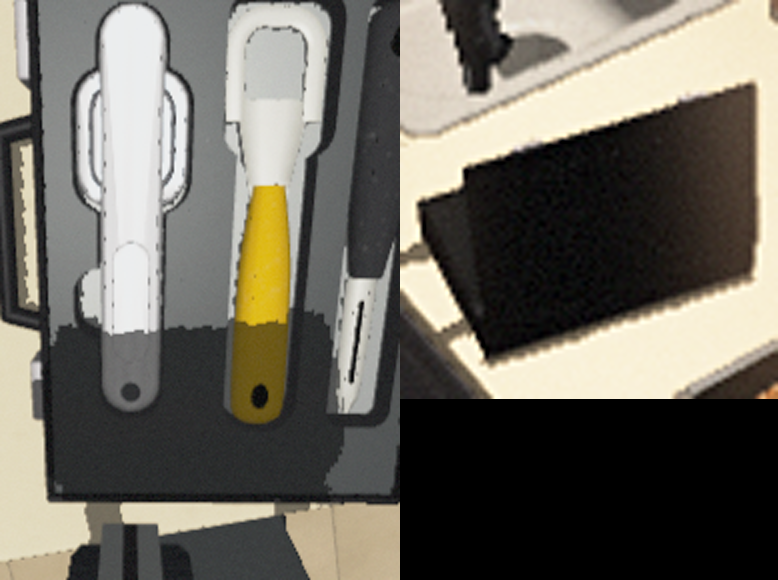

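The press looks seated. Its nose end is at (133,3) and its heel end at (131,412) in the crop. I'll get its height from its apparent length and width.

```bash
python3 - <<'E'
from h import *
f=dict(np.load("w5.npz")); c=lambda l:(np.array(l)+.5)/2-.5+[213,0]
for z in (.035,.042,.050):
    P=w(f,c([(133,3),(131,412),(103,370),(160,370),(98,40),(168,40)]),z); print(z,np.linalg.norm(P[1]-P[0]),np.linalg.norm(P[3]-P[2]),np.linalg.norm(P[5]-P[4]),P[:2].tolist())
E
```

```text
0.035 0.16308255796951504 0.02569223171035021 0.02696112508264767 [[0.6002860592589254, -0.011299923403495008, 0.03500000000000003], [0.44024281669491866, 0.020038251774372816, 0.03500000000000003]]
0.042 0.15908251693507136 0.025062060204657694 0.026299830533383094 [[0.5986139337442635, -0.010953372735309472, 0.04199999999999998], [0.4424961847800145, 0.019616148895442116, 0.04199999999999998]]
0.05 0.15451104146713562 0.024341864198151944 0.025544065334223622 [[0.5967029331560785, -0.010557314828811715, 0.04999999999999999], [0.44507146259155267, 0.01913374560523559, 0.04999999999999999]]
```

Request:
carry_out(increments=[[[0, 0, 0.03, 0, 0, 0, 0], [0, 0, 0.035, 0, 0, 0, 0], [0, 0, 0.035, 0, 0, 0, 0], [0, 0, 0.025, 0, 0, 0, 0], [0, 0, 0.01, 0, 0, 0, 0], [0, 0, 0.002, 0, 0, 0, 0], [0, 0, 0, 0, 0, 0, 0], [0, 0, 0, 0, 0, 0, 0]]])

```text
t: 17.38
ee_pos: [0.4502, 0.0174, 0.0538]
eef_rot: [0.996, -0.094, 0.0, -0.0]
wrist_force: [0.3, 0.0, -0.7]
gripper_width: -0.0001
grip_force: 0.0
```

Request:
carry_out(increments=[[[0, 0, 0.002, 0, 0, 0, 0], [0, 0, 0, 0, 0, 0, 0]]])

```text
t: 17.55
ee_pos: [0.45, 0.0175, 0.0523]
eef_rot: [0.996, -0.094, 0.001, -0.0]
wrist_force: [-0.2, 0.3, -0.6]
gripper_width: -0.0002
grip_force: 0.0
```

Request:
carry_out(increments=[[[0, 0, 0.002, 0, 0, 0, 0], [0, 0, 0, 0, 0, 0, 0]]])

```text
t: 17.72
ee_pos: [0.4495, 0.0176, 0.0499]
eef_rot: [0.996, -0.094, 0.0, -0.0]
wrist_force: [0.1, -0.6, 0.4]
gripper_width: -0.0002
grip_force: 0.0
```

Request:
carry_out(increments=[[[0, 0, 0.002, 0, 0, 0, 0], [0, 0, 0.001, 0, 0, 0, 0], [0, 0, 0, 0, 0, 0, 0]]])

```text
t: 17.97
ee_pos: [0.4496, 0.0176, 0.0489]
eef_rot: [0.996, -0.094, 0.001, 0.0]
wrist_force: [-7.3, 0.3, 26.9]
gripper_width: -0.0001
grip_force: 13.8
```

Both ends now stop the fingertips at the flush height (TCP z 0.0489, tip 0.035), so the press is home. Next is the lid: I go up, over it, and down behind its outer face.

Request:
carry_out(increments=[[[0, 0, -0.015, 0, 0, 0, 0], [0, 0, -0.035, 0, 0, 0, 0], [0, 0, -0.04, 0, 0, 0, 0], [0, 0, -0.04, 0, 0, 0, 0], [0, 0, -0.04, 0, 0, 0, 0], [0, 0, -0.04, 0, 0, 0, 0], [0, 0, -0.02, 0, 0, 0, 0], [0.0117, 0.0333, 0, 0, 0, 0, 0], [0.0117, 0.0333, 0, 0, 0, 0, 0], [0.0117, 0.0333, 0, 0, 0, 0, 0], [0.0117, 0.0333, 0, 0, 0, 0, 0], [0.0117, 0.0333, 0, 0, 0, 0, 0], [0.0117, 0.0333, 0, 0, 0, 0, 0], [0, 0, 0, 0, 0, 0, 0], [0, 0, 0.02, 0, 0, 0, 0], [0, 0, 0.035, 0, 0, 0, 0], [0, 0, 0.027, 0, 0, 0, 0], [0, 0, 0, 0, 0, 0, 0], [0, 0, 0, 0, 0, 0, 0]]])

```text
t: 19.55
ee_pos: [0.4803, -0.1912, 0.1942]
eef_rot: [0.996, -0.094, -0.001, -0.001]
wrist_force: [0.3, -0.9, 1.6]
gripper_width: -0.0002
grip_force: 0.0
```

```bash
python3 - <<'E'
from h import *
s=robot.observe(); print(s["ee_pos"],s["wrist_force"],s["joints"])
xh=np.array([-.1874,-.9823,0]); H=np.array([.4942,-.1231,.039]); last=s["ee_pos"]
print("now u",(last-H)@xh)
for th in np.arange(1.55,-.05,-.15):
    r=.14; u=-r*np.cos(th)+.006*np.sin(th)+.0145; z=r*np.sin(th)+.006*np.cos(th)+.014
    p=H+u*xh+[0,0,z]; d=R.from_quat(s["eef_rot"]).inv().apply(p-last); print(round(th,2),p,d); last=p
E
```

```text
[ 0.4803 -0.1912  0.1942] [ 0.2998 -0.8756  1.6293] [-0.5273  0.3765  1.6226  0.0002  1.1453  1.2318]
now u 0.06952423180157621
1.55 [ 0.4909 -0.1404  0.1931] [ 0.0009 -0.0519  0.0012]
1.4 [ 0.4948 -0.1198  0.192 ] [ 0.     -0.021   0.0011]
1.25 [ 0.4987 -0.0996  0.1877] [ 0.     -0.0206  0.0043]
1.1 [ 0.5024 -0.0802  0.1805] [ 0.     -0.0197  0.0073]
0.95 [ 0.5058 -0.0621  0.1704] [ 0.     -0.0184  0.0101]
0.8 [ 0.509  -0.0458  0.1576] [ 0.     -0.0167  0.0128]
0.65 [ 0.5117 -0.0314  0.1425] [ 0.     -0.0146  0.0151]
0.5 [ 0.514  -0.0195  0.1254] [ 0.     -0.0121  0.0171]
0.35 [ 0.5157 -0.0102  0.1066] [ 0.     -0.0094  0.0188]
0.2 [ 0.517  -0.0037  0.0867] [ 0.0001 -0.0065  0.02  ]
0.05 [ 0.5176 -0.0003  0.066 ] [ 0.0001 -0.0035  0.0207]
```

Request:
carry_out(increments=[[[0, -0.017, 0, 0, 0, 0, 0], [0, -0.017, 0, 0, 0, 0, 0], [0, -0.018, 0.001, 0, 0, 0, 0], [0, -0.011, 0.0005, 0, 0, 0, 0], [0, -0.011, 0.0005, 0, 0, 0, 0], [0, -0.01, 0.002, 0, 0, 0, 0], [0, -0.01, 0.002, 0, 0, 0, 0], [0, -0.01, 0.0035, 0, 0, 0, 0], [0, -0.01, 0.0035, 0, 0, 0, 0], [0, -0.009, 0.005, 0, 0, 0, 0], [0, -0.009, 0.005, 0, 0, 0, 0]]])

```text
t: 20.47
ee_pos: [0.5057, -0.0612, 0.1711]
eef_rot: [0.996, -0.094, -0.0, -0.0]
wrist_force: [0.9, -1.3, 1.6]
gripper_width: -0.0001
grip_force: 1.1
```

Request:
carry_out(increments=[[[0, -0.0085, 0.0065, 0, 0, 0, 0], [0, -0.0085, 0.0065, 0, 0, 0, 0], [0, -0.0073, 0.0075, 0, 0, 0, 0], [0, -0.0073, 0.0075, 0, 0, 0, 0], [0, -0.006, 0.0085, 0, 0, 0, 0], [0, -0.006, 0.0085, 0, 0, 0, 0], [0, -0.0047, 0.0095, 0, 0, 0, 0], [0, -0.0047, 0.0095, 0, 0, 0, 0], [0, 0, 0, 0, 0, 0, 0]]])

```text
t: 21.22
ee_pos: [0.5142, -0.0091, 0.1053]
eef_rot: [0.996, -0.094, -0.002, -0.0]
wrist_force: [-0.7, 0.5, -1.1]
gripper_width: -0.0003
grip_force: 0.0
```

Request:
carry_out(increments=[[[0, -0.0033, 0.01, 0, 0, 0, 0], [0, -0.0033, 0.01, 0, 0, 0, 0], [0, -0.0018, 0.01, 0, 0, 0, 0], [0, -0.0018, 0.008, 0, 0, 0, 0], [0, 0, 0.004, 0, 0, 0, 0], [0, 0, 0.003, 0, 0, 0, 0], [0, 0, 0, 0, 0, 0, 0]]])

```text
t: 21.8
ee_pos: [0.517, -0.0001, 0.0619]
eef_rot: [0.996, -0.094, -0.001, -0.0]
wrist_force: [-0.2, 0.0, 0.0]
gripper_width: 0.0001
grip_force: 0.0
```

Request:
carry_out(increments=[[[0, 0, 0.002, 0, 0, 0, 0], [0, 0, 0.001, 0, 0, 0, 0], [0, 0, 0, 0, 0, 0, 0]]])

```text
t: 22.05
ee_pos: [0.5175, -0.0001, 0.0597]
eef_rot: [0.996, -0.094, 0.0, -0.0]
wrist_force: [-0.1, 0.3, -1.7]
gripper_width: -0.0002
grip_force: 0.0
```

Request:
carry_out(increments=[[[0, 0, 0.002, 0, 0, 0, 0], [0, 0, 0.001, 0, 0, 0, 0], [0, 0, 0, 0, 0, 0, 0]]])

```text
t: 22.3
ee_pos: [0.5176, -0.0002, 0.0593]
eef_rot: [0.996, -0.094, 0.001, 0.0]
wrist_force: [-7.6, 1.4, 24.6]
gripper_width: -0.0003
grip_force: 12.2
```

Request:
carry_out(increments=[[[0, 0, 0.002, 0, 0, 0, 0], [0, 0, 0, 0, 0, 0, 0]]])

```text
t: 22.47
ee_pos: [0.5177, -0.0002, 0.0591]
eef_rot: [0.996, -0.094, 0.001, 0.0]
wrist_force: [-13.2, 0.5, 41.5]
gripper_width: 0.0003
grip_force: 21.2
```

The lid is firm against the rim, with the fingertip at 0.045. I retreat and check.

Request:
carry_out(increments=[[[0, 0, -0.01, 0, 0, 0, 0], [0, 0, -0.03, 0, 0, 0, 0], [0, 0, -0.04, 0, 0, 0, 0], [0, 0, -0.04, 0, 0, 0, 0], [-0.03, 0, -0.03, 0, 0, 0, 0], [-0.04, 0, 0, 0, 0, 0, 0], [-0.03, 0, 0, 0, 0, 0, 0], [0, 0, 0, 0, 0, 0, 0], [0, 0, 0, 0, 0, 0, 0], [0, 0, 0, 0, 0, 0, 0]]])

```text
t: 23.3
ee_pos: [0.4206, 0.0184, 0.2046]
eef_rot: [0.996, -0.094, 0.001, 0.0]
wrist_force: [0.1, -0.4, -0.3]
gripper_width: -0.0003
grip_force: 0.0
```

```bash
python3 - <<'E'
from h import *
a=eyes.grab_frame("wrist")["image"]; b=eyes.grab_frame("scene")["image"][130:330,140:400]; print(robot.observe()["wrist_force"])
a=cv2.convertScaleAbs(cv2.resize(a,(400,300)),alpha=1.5,beta=30); b=cv2.resize(b,(390,300),interpolation=cv2.INTER_CUBIC)
cv2.imwrite("pics/w6.png",np.hstack([a,b]))
E
```

```text
[ 0.3985 -0.4291 -0.4942]
```

View pics/w6.png

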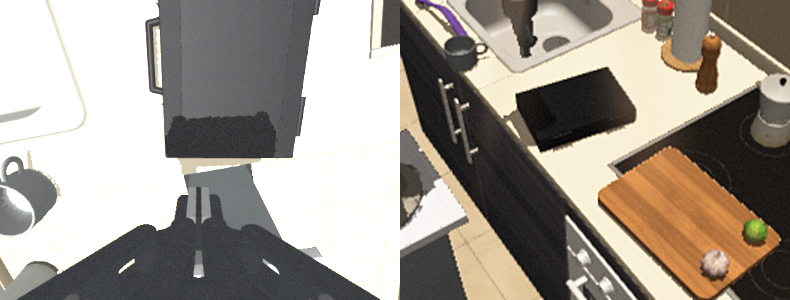

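The case is shut, with its lid at about (577,108) in the right half of the picture. The garlic at (715,263), the lime at (755,231) and the mug at (462,52) have not moved, and the gripper is clear.

```bash
python3 -c "
from cell import job; print(job.finish_job())"
```

```text
the job is handed in; nothing more can be done
None
```

The garlic press is in its cut-out the right way round and pressed flush at both ends, the lid is fully shut, and the garlic, lime and mug look untouched; I handed the job in at about 23 s of the 62 s limit, and no verdict came back.

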